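# Snug up the bonnet nut of the shut-off valve with an adjustable wrench

### The job

The adjustable wrench lies loose round the big hexagon nut of the shut-off valve. Roll its worm with a fingertip until the jaw closes snugly on the nut, then push the handle to turn the nut an eighth of a turn (45 degrees) clockwise, seen from above, and leave the wrench gripping it. Work gently, keep your fingers off the valve itself and do not disturb the other things.

Things in the scene. Friction and masses are not known exactly. Their poses are not given: they have to be found in the camera images.
- valve: small chrome shut-off valve fixed upright on the 16 mm thick white board; origin on its upright axis at the board's top face, z up. Above its hexagon nut: body 22 mm dia, then a black knob 24 mm dia, top 62 mm above the board. A 13 mm pipe leaves along the valve's +x, 33 mm above the board, bending down 62 mm out. At the start two of the nut's flats face its +y and -y.
- nut_top (a point): centre of the top face of the chrome hexagon nut, on the valve's axis. The nut is 30 mm across flats, 34.6 mm across corners, and stands 3 to 22 mm above the board.
- nut (a joint): turn of that nut on the valve's axis, rad: 0 at the start, growing clockwise seen from above. It is stiff throughout (about 0.25 N m, no stop within reach) and stays where it is left.
- wrench: loose steel adjustable wrench, 232 mm long, about 0.5 kg, flat on the board, jaws open loosely round the nut. Origin: at board level where a gripped nut's axis lies; x from handle to jaw mouth, z up. Fixed jaw at -y, face at y = -15 mm; movable jaw at +y; throat at x = -18.5. Head x -72 to 16, y -31 to 24, 18 mm high. Start: up to 4 mm back from the nut, 0.04 rad askew; so open it slips round.
- jaw: the wrench's movable jaw (36 x 16 x 18 mm), sliding along the wrench's y only. Origin: on its flat gripping face at board level, so its y in the wrench's frame is the face's place: 20.5 to 23 mm at the start, 15 mm when both jaws lie flat on the nut. Closes 1.3 mm per radian of worm; stays where it is left under up to about 20 N.
- worm_top (a point): top of the wrench's ribbed worm wheel (18 mm dia, 20 mm long, axle along the wrench's y), 45 mm behind the wrench's origin, 22 mm above the board, 4 mm proud of the head. Drawing a pressed fingertip over it towards the nut (wrench +x) closes the jaw, the other way opens it. Takes several strokes, a press of 6 to 10 N and a drag of 3 to 4 N; once the jaw is tight the worm stops and the finger skids.
- handle_mid (a point): point in the handle at wrench x = -150 mm, 12 mm above the board. The handle runs x -72 to -216 mm, 22 mm wide (26 mm over the last 20), 4 to 20 mm above the board. Pushing here from its -y side turns the wrench clockwise; with the jaw tight this takes 3 to 4 N.
- turntable: round grey turntable, 230 mm dia, 18 mm high, fixed on the board; origin centre of its underside.
- spray_bottle: bystander, loose: green spray bottle, 72 mm dia, 208 mm tall, on the turntable; origin centre of its underside.
- tin: bystander, loose: closed steel tin, 70 mm dia, 58 mm tall, on the turntable; origin centre of its underside.
- jar: bystander, loose: glass jar with a metal lid, 60 mm dia, 85 mm tall, on the turntable; origin centre of its underside.
- scrub_brush: bystander, loose: yellow scrub brush, 85 x 34 x 36 mm, on the turntable; origin centre of its underside.
- sink_plug: bystander, loose: rubber sink plug, 46 mm dia, 29 mm tall, on the board beside the valve; origin centre of its underside.
- pipe_cap: bystander, loose: small brass hexagon pipe cap, 28 mm across, 22 mm tall, on the board; origin centre of its underside.
- screwdriver: bystander, loose: screwdriver, 180 mm long, lying on the board, handle to its -x.

How it is judged:
On the way, in this order (a step that is already met when the one before it is completed fails the run):
1. the jaw is closed snugly on the nut (pressing on it, its face within about 2 mm of the flat-on place) while the nut has not yet been turned (under 6 degrees) (y of jaw in the frame of wrench below 0.0172 m and contact force between jaw and valve above 1 N and horizontal distance between wrench and valve below 0.006 m and value of joint nut between -0.105 and 0.105 rad), for 0.2 s.
2. the nut has been turned at least 33 degrees clockwise with the jaw still closed on it (value of joint nut above 0.576 rad and y of jaw in the frame of wrench below 0.0185 m), for 0.1 s.
At the end, for the whole second after the job is handed in: The nut stands 45 degrees (33 to 57) clockwise of its start; the wrench lies flat on the board at rest, still on the nut (its origin within 7 mm of the valve's axis) with the jaw's face no more than 18.5 mm from the wrench's centre line (flat-on: 15 mm) (all of step 2 and value of joint nut below 0.995 rad and horizontal distance between wrench and valve below 0.007 m and height (world z) of wrench below 0.02 m and angle between wrench's own z axis and vertical below 0.06 rad and linear speed of wrench below 0.01 m/s and angular speed of wrench below 0.05 rad/s); the robot touches nothing.
It fails at once if the fingers push on the wrench with more than 40 N (contact force between the fingers and wrench above 40 N).
It fails at once if the fingers press on the valve or its nut with more than 5 N (contact force between the fingers and valve above 5 N).
It fails at once if the nut is turned the wrong way by more than 9 degrees (value of joint nut below -0.157 rad).
It fails at once if a bystander is moved more than 25 mm (distance of any of spray_bottle, tin, jar, scrub_brush, sink_plug, pipe_cap, screwdriver from where it was at the start of the episode above 0.025 m).
It fails at once if the standing bottle, tin or jar is tipped (angle between any of spray_bottle, tin, jar's own z axis and vertical above 0.35 rad).
It also fails if it takes over 72 s, if anything falls off the work surface, if the arm or the gripper's body presses on something with over 40 N, if the wrist force passes 120 N, or if a joint passes its speed limit or range.

### The arm

A 7-joint arm with a two-finger parallel gripper is mounted at the origin on the work surface. World frame = base frame: x ahead of the robot, y to its left, z up, the work surface at z = 0. Lengths are in m, angles in rad, forces in N, time in s.
With the tool pointing down it reaches from about 0.35 to 0.9 m from the base axis. Payload 8.1 kg.
Tool frame: the origin (TCP) lies on the centre line of the jaws, within the pads' length; the fingertips stand 19 mm ahead of it and the grasp point (between the pads) is the TCP; z points along the fingers, y is the direction in which the jaws open and shut (so a half turn about z gives the same grasp; the last joint's range is limited). The gripper opens to 92 mm and grips with 3 to 60 N. Pads are 19 mm wide; open, the fingers measure 130 mm over their backs; the gripper's body (75 mm by 190 mm) begins 47 mm behind the grasp point.
Start: joints at [1.224, 0.434, 0.025, 1.573, -0.012, 1.134, -0.075], TCP at [0.151, -0.607, 0.246] pointing down, gripper open.
Joint ranges: [-2.62, 2.62], [-0.44, 2.09], [-1.27, 1.32], [0.08, 2.57], [-1.32, 4.46], [0.12, 2], [-2.74, 2.74]. Speed limits (rad/s): [2.22, 2.22, 3.01, 3.01, 3.14, 3.14, 3.14].

### API

Orientations are given as a rotation vector (axis times angle).
In Python, from cell import monitor, imaging, workorder, outline_of gives the robot as it stands.
- The arm moves only by the tool move_arm, never from a script. Its argument "series" is a list of rows, each a list of 6 numbers: the shift along the world's x, y, z in cm, then the turn, a rotation vector about the world's x, y, z in degrees. A call has 1 to 8 rows; each row shifts and turns the commanded pose from where the row before left it; what a row does not reach is not made up. A row lasts 1/10 s, in which the tool goes at most 50 mm and 8.59 degrees, less where a joint would pass 70% of its speed; a pose out of reach is approached as far as the arm can. A call with a gripper value outside its range is refused whole. "grip" is the opening, from 0 (shut) to 1 (fully open), set as the call begins (left out, the last holds). The fingers move at their own pace and stop on an object; "force" is the grip in N (left out, the last holds). Time passes only in rows, so rows that do not move let the fingers close. It gives the time, the measured TCP pose, the force and the opening at its end, in the units of the state.
- monitor.observe(): the state, without advancing time (a new reading comes with each control period).
- imaging.get_image(name): name is "side" or "top"; returns a dict with "color" (384x512x3 uint8, red, green, blue), "fx", "fy", "cx", "cy" (pixels), "rvec" (rotation vector, rad) and "tvec" (3), from world to camera coordinates, as OpenCV has them. Camera axes: x right, y down, z forward; pixel columns grow to the right and rows downward; lengths in m; the calibration is good to about 2 mm. A picture is of the moment at which its call begins. There is no depth.
- workorder.sign_off(): hands the job in, once; it reports no verdict.
Trained networks look in the newest picture that a camera, given by its name, has taken for a name from the list of things; names that differ only in an ending like _2 or _b are one class to them, and where a whole thing is asked for, a point or a joint stands for the part that bears it (a point fixed in the world has none). Each returns a list of dicts, best first, with "p" (0 to 1); they miss things now and then, are a little off and sometimes report something else, mostly with a low value. They report only what shows in the picture. A call takes as long as a camera call.
- outline_of(camera, thing): "mask" (384x512 bool, what is visible of it) and "rect" ([left, top, width, height] in pixels, round what is visible of it).
The state is a dict: "clock": time; "joints": joint angles; "dq": joint speeds; "joint_efforts": joint torques, N m; "position": TCP position; "ee_rot": TCP orientation; "force": force on the tool from outside, world axes, zero at the start; "ft_torque": the same for the moment, N m; "width": opening from 0.0 (shut) to 1.0 (fully open).
Only numpy, scipy, OpenCV 4.12 (cv2) and the standard library are available. Lean on these libraries where they do the work, as an engineer would, in place of code of your own. Each camera call takes 0.05 s, during which the arm holds its last target. There are 200 camera calls.

## Working session

There is one attempt and no reset: what is moved stays moved. The work goes in short steps, Python scripts to look and compute and a tool call to move; the robot and the scene stay as the last step left them, time stands still between calls to the robot, and variables do not carry over. Pictures are saved under pics/ and viewed, about 8 in all and at most 12, crops included, and the job is handed in when it is done.

Besides the shell and the picture viewer there is one more tool, called after "Emit:" as a command line: name --pt "numbers of a row" for each row, then --argument value for the rest. move_arm: Moves the arm, as the interface text tells. Its arguments: {"type":"object","properties":{"series":{"type":"array"},"grip":{"type":"number"},"force":{"type":"number"}},"required":["series"]}

```bash
mkdir -p pics; ls; cat > h.py <<'E'
import numpy as np, cv2
from cell import monitor, imaging, workorder, outline_of
def cam(n):
    im=imaging.get_image(n); R=cv2.Rodrigues(np.array(im["rvec"],float))[0]; t=np.array(im["tvec"],float)
    K=np.array([[im["fx"],0,im["cx"]],[0,im["fy"],im["cy"]],[0,0,1]]); return im["color"],K,R,t
def back(u,v,z,K,R,t):
    d=R.T@np.linalg.inv(K)@np.array([u,v,1.]); c=-R.T@t; return c+d*(z-c[2])/d[2]
def proj(P,K,R,t):
    p=(K@(R@np.atleast_2d(P).T+t[:,None])); return (p[:2]/p[2]).T
E
python3 - <<'E'
from h import *
for n in("top","side"):
    c,K,R,t=cam(n); cv2.imwrite(f"pics/{n}0.png",c[...,::-1]); print(n,K[0,0],-R.T@t)
    for th in("valve","wrench","jaw","worm_top","sink_plug","pipe_cap","screwdriver","turntable","spray_bottle"):
        o=outline_of(n,th)
        for d in o[:1]:
            m=d["mask"]; v,u=np.nonzero(m); print(th,round(d["p"],2),d["rect"],back(u.mean(),v.mean(),.03,K,R,t).round(3),len(u))
s=monitor.observe(); print(s["position"],s["ee_rot"],s["clock"],s["force"])
E
```

```text
pics
top 418.5330460209187 [ 0.39995979 -0.00779171  1.03002062]
valve 0.63 [221.6, 141.0, 21.3, 34.9] [0.682 0.017 0.03 ] 366
jaw 0.67 [84.9, 183.7, 44.8, 18.7] [0.599 0.316 0.03 ] 380
worm_top 0.88 [220.9, 159.4, 46.1, 97.2] [ 0.567 -0.016  0.03 ] 1272
sink_plug 0.58 [258.8, 133.3, 16.3, 21.2] [ 0.711 -0.07   0.03 ] 247
pipe_cap 0.54 [196.8, 154.9, 8.9, 12.9] [0.668 0.099 0.03 ] 85
screwdriver 0.91 [68.1, 179.7, 61.7, 24.4] [0.598 0.315 0.03 ] 367
turntable 0.96 [340.4, 112.9, 92.6, 93.4] [ 0.652 -0.347  0.03 ] 3598
spray_bottle 0.65 [373.5, 94.0, 64.0, 53.0] [ 0.766 -0.411  0.03 ] 1885
side 359.49476753806465 [0.14774262 0.57458872 0.78385089]
valve 0.84 [215.9, 193.8, 31.3, 21.8] [0.686 0.003 0.03 ] 402
wrench 0.66 [228.8, 203.5, 84.9, 31.0] [ 0.566 -0.016  0.03 ] 920
worm_top 0.77 [234.4, 200.9, 77.9, 33.6] [ 0.565 -0.014  0.03 ] 839
sink_plug 0.66 [231.7, 184.9, 18.7, 9.7] [ 0.709 -0.069  0.03 ] 133
pipe_cap 0.48 [210.4, 219.7, 9.2, 12.5] [0.668 0.101 0.03 ] 80
screwdriver 0.69 [119.7, 279.7, 78.2, 44.2] [0.607 0.333 0.03 ] 529
turntable 0.82 [270.3, 129.2, 63.1, 40.9] [ 0.655 -0.342  0.03 ] 1041
spray_bottle 0.65 [277.3, 88.4, 28.1, 53.0] [ 0.844 -0.555  0.03 ] 854
[ 0.15088737 -0.60654184  0.24574022] [3.11823455e+00 3.81939624e-01 5.47919574e-05] 1.0 [ 0.58043352  0.17493203 -0.75769655]
```

```bash
python3 - <<'E'
import cv2,numpy as np
a=cv2.imread("pics/top0.png"); b=cv2.imread("pics/side0.png")
A=cv2.resize(a[125:265,190:300],None,fx=4,fy=4,interpolation=2)
B=cv2.resize(b[175:245,195:325],None,fx=4,fy=4,interpolation=2)
w=max(A.shape[1],B.shape[1]); 
cv2.imwrite("pics/cropA.png",A);cv2.imwrite("pics/cropB.png",B)
E
```

```text
(no output)
```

View pics/top0.png

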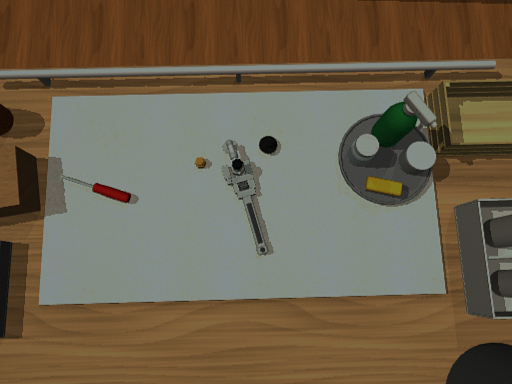

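View pics/cropA.png

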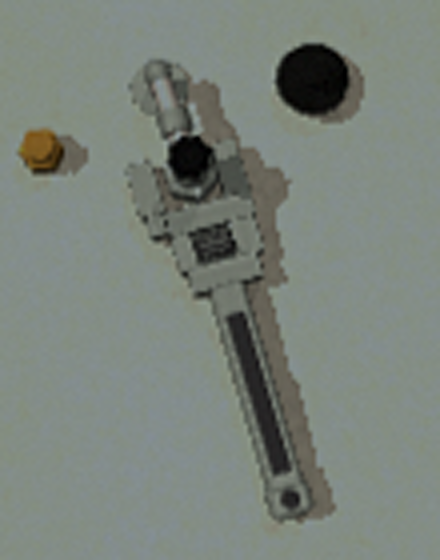

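View pics/cropB.png

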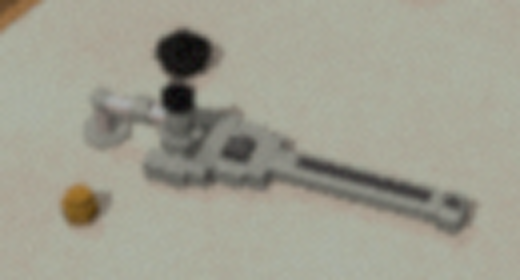

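```bash
python3 - <<'E'
from h import *
c,K,R,t=cam("top")
f=lambda x,y,z:back(190+(x+.5)/4-.5,125+(y+.5)/4-.5,z,K,R,t)
kn=f(190,157,.078);wo=f(213,242,.038);s1=f(237,315,.036);s2=f(281,472,.036);ho=f(290,498,.036);pe=f(163,72,.05)
for n in("kn","wo","s1","s2","ho","pe"):print(n,eval(n).round(4),np.linalg.norm((eval(n)-kn)[:2]).round(4))
for p in (kn,wo,s1):
  d=p-ho;print(np.arctan2(d[1],d[0]))
d=pe-kn;print(np.arctan2(d[1],d[0]))
# side check
g=cam("side");K2,R2,t2=g[1:]
for n in("kn","wo","s1","s2","ho"):
  q=proj(eval(n),K2,R2,t2)[0];print(n,q,((q-[195,175]+.5)*4-.5).round(0))
# fine fit of dark worm / knob centroids
E
```

```text
kn [0.6501 0.0064 0.078 ] 0.0
wo [ 0.6072 -0.0057  0.038 ] 0.0446
s1 [ 0.5624 -0.0191  0.036 ] 0.0913
s2 [ 0.4678 -0.0425  0.036 ] 0.1887
ho [ 0.4524 -0.0474  0.036 ] 0.2048
pe [0.7113 0.0221 0.05  ] 0.0632
0.2656796590223287
0.2626905323970707
0.25166486733904875
0.25130987721779424
kn [239.37061535 197.9751356 ] [179.  93.]
wo [254.16771617 211.46415208] [238. 147.]
s1 [269.34063729 215.67153843] [299. 164.]
s2 [301.69381609 224.84524318] [428. 201.]
ho [307.31151319 226.16978281] [451. 206.]
```

Emit:
move_arm --pt "2.8 3.7 0 0 0 0.1" --pt "2.8 3.7 0 0 0 0.1" --pt "2.8 3.7 0 0 0 0.1" --pt "2.8 3.7 0 0 0 0.1" --pt "2.8 3.7 0 0 0 0.1" --pt "2.8 3.7 0 0 0 0.1" --pt "2.8 3.7 0 0 0 0.1" --pt "2.8 3.7 0 0 0 0.2" --grip 0 --force 20

```text
clock: 1.9
position: [0.3757, -0.309, 0.2461]
ee_rot: [3.115, 0.406, 0.001]
force: [0.8, -0.6, -0.2]
width: 0.352
```

Emit:
move_arm --pt "2.8 3.75 0 0 0 0" --pt "2.8 3.75 0 0 0 0" --pt "2.8 3.75 0 0 0 0" --pt "2.8 3.75 -1 0 0 0" --pt "2.8 3.75 -3 0 0 0" --pt "2.8 3.75 -3 0 0 0" --pt "2.8 3.75 -3 0 0 0" --pt "2.8 3.75 -3 0 0 0"

```text
clock: 2.7
position: [0.5886, -0.0243, 0.1269]
ee_rot: [3.115, 0.406, 0.001]
force: [0.4, -1.0, 1.4]
width: 0.001
```

```bash
python3 - <<'E'
from h import *
s=monitor.observe();print(s["position"],s["ee_rot"],s["force"],s["width"],s["clock"])
E
```

```text
[ 0.58859918 -0.02428403  0.12688879] [3.11498652e+00 4.05818152e-01 9.83082123e-04] [ 0.36955728 -0.95973917  1.39765879] 0.0014977863761708606 2.7
```

Emit:
move_arm --pt "0 0.3 -2 0 0 0" --pt "0 0 -2 0 0 0" --pt "0 0 -1.1 0 0 0" --pt "0 0 0 0 0 0" --pt "0 0 0 0 0 0"

```text
clock: 3.2
position: [0.5879, -0.023, 0.0774]
ee_rot: [3.115, 0.405, 0.001]
force: [0.3, 0.0, 0.4]
width: 0.008
```

```bash
python3 - <<'E'
from h import *
s=monitor.observe();print(s["position"],s["force"])
a=cam("top");b=cam("side")
A=cv2.resize(a[0][125:225,190:300],None,fx=4,fy=4,interpolation=2)
B=cv2.resize(b[0][170:245,205:305],None,fx=4,fy=4,interpolation=2)
I=np.zeros((400,840,3),np.uint8);I[:400,:440]=A;I[:300,440:]=B;cv2.imwrite("pics/p4.png",I[:,:800,::-1])
E
```

```text
[ 0.58790497 -0.023009    0.07743241] [0.25748719 0.03592556 0.43122384]
```

View pics/p4.png

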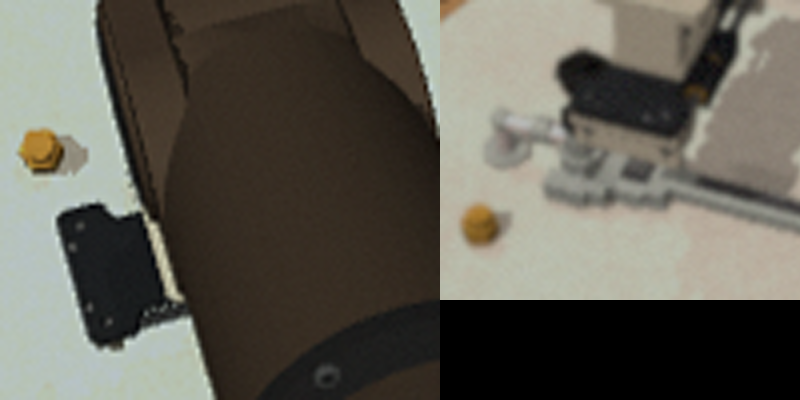

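Emit:
move_arm --pt "1.15 1.5 0 0 0 0" --pt "0 0 -1.3 0 0 0" --pt "0 0 0 0 0 0" --pt "0 0 -0.3 0 0 0" --pt "0 0 -0.3 0 0 0" --pt "0 0 0 0 0 0" --pt "0 0 0 0 0 0"

```text
clock: 4.0
position: [0.599, -0.0078, 0.0578]
ee_rot: [3.115, 0.406, -0.0]
force: [0.3, 0.1, -1.0]
width: 0.007
```

Emit:
move_arm --pt "0 0 -0.1 0 0 0" --pt "0 0 0 0 0 0" --pt "0 0 0 0 0 0"

```text
clock: 4.3
position: [0.5993, -0.0077, 0.0571]
ee_rot: [3.115, 0.406, 0.001]
force: [-0.7, -0.0, 3.5]
width: 0.005
```

Emit:
move_arm --pt "0 0 -0.1 0 0 0" --pt "0 0 0 0 0 0" --pt "0 0 0 0 0 0"

```text
clock: 4.6
position: [0.5997, -0.0076, 0.0568]
ee_rot: [3.115, 0.406, 0.002]
force: [-1.2, -0.5, 10.5]
width: 0.005
```

Emit:
move_arm --pt "0.19 0.05 -0.02 0 0 0" --pt "0.19 0.05 0 0 0 0" --pt "0.19 0.05 0 0 0 0" --pt "0.19 0.05 0 0 0 0"

```text
clock: 5.0
position: [0.607, -0.0057, 0.0568]
ee_rot: [3.115, 0.406, 0.001]
force: [-4.0, -1.0, 14.9]
width: 0.001
```

Emit:
move_arm --pt "0.19 0.05 0 0 0 0" --pt "0.19 0.05 0 0 0 0" --pt "0.19 0.05 0 0 0 0" --pt "0.19 0.05 0 0 0 0"

```text
clock: 5.4
position: [0.6146, -0.0037, 0.0569]
ee_rot: [3.115, 0.406, 0.001]
force: [-3.4, -0.8, 13.6]
width: 0.007
```

Emit:
move_arm --pt "0 0 0.6 0 0 0" --pt "-1.52 -0.4 0 0 0 0" --pt "0 0 0 0 0 0" --pt "0 0 -0.5 0 0 0" --pt "0 0 -0.13 0 0 0" --pt "0 0 0 0 0 0"

```text
clock: 6.0
position: [0.6007, -0.0073, 0.0567]
ee_rot: [3.115, 0.406, 0.004]
force: [-2.1, -1.4, 17.6]
width: 0.004
```

Emit:
move_arm --pt "0.19 0.05 0 0 0 0" --pt "0.19 0.05 0 0 0 0" --pt "0.19 0.05 0 0 0 0" --pt "0.19 0.05 0 0 0 0" --pt "0.19 0.05 0 0 0 0" --pt "0.19 0.05 0 0 0 0" --pt "0.19 0.05 0 0 0 0" --pt "0.19 0.05 0 0 0 0"

```text
clock: 6.8
position: [0.6157, -0.0033, 0.0567]
ee_rot: [3.115, 0.406, 0.003]
force: [-3.9, 0.1, 17.7]
width: 0.003
```

Emit:
move_arm --pt "0 0 0.6 0 0 0" --pt "-1.6 -0.42 0 0 0 0" --pt "0 0 0 0 0 0" --pt "0 0 -0.4 0 0 0" --pt "0 0 -0.1 0 0 0" --pt "0 0 0 0 0 0"

```text
clock: 7.4
position: [0.5995, -0.0076, 0.0568]
ee_rot: [3.115, 0.406, 0.002]
force: [-2.0, -0.7, 10.2]
width: 0.005
```

Emit:
move_arm --pt "0.19 0.05 0 0 0 0" --pt "0.19 0.05 0 0 0 0" --pt "0.19 0.05 0 0 0 0" --pt "0.19 0.05 0 0 0 0" --pt "0.19 0.05 0 0 0 0" --pt "0.19 0.05 0 0 0 0" --pt "0.19 0.05 0 0 0 0" --pt "0.19 0.05 0 0 0 0"

```text
clock: 8.2
position: [0.6142, -0.0034, 0.0569]
ee_rot: [-3.115, -0.407, -0.0]
force: [-5.0, -0.5, 12.5]
width: 0.008
```

Emit:
move_arm --pt "0 0 0.6 0 0 0" --pt "-1.52 -0.42 0 0 0 0" --pt "0 0 0 0 0 0" --pt "0 0 -0.5 0 0 0" --pt "0 0 -0.1 0 0 0" --pt "0 0 0 0 0 0"

```text
clock: 8.8
position: [0.5996, -0.0078, 0.0568]
ee_rot: [3.115, 0.406, 0.002]
force: [-2.4, -0.6, 9.6]
width: 0.003
```

Emit:
move_arm --pt "0.19 0.05 0 0 0 0" --pt "0.19 0.05 0 0 0 0" --pt "0.19 0.05 0 0 0 0" --pt "0.19 0.05 0 0 0 0"

```text
clock: 9.2
position: [0.6065, -0.0056, 0.0569]
ee_rot: [3.115, 0.407, 0.0]
force: [-5.3, -0.5, 13.3]
width: 0.006
```

Emit:
move_arm --pt "0.19 0.05 0 0 0 0" --pt "0.19 0.05 0 0 0 0" --pt "0.19 0.05 0 0 0 0" --pt "0.19 0.05 0 0 0 0"

```text
clock: 9.6
position: [0.6123, -0.0039, 0.0567]
ee_rot: [3.115, 0.407, -0.005]
force: [-12.2, -0.2, 20.0]
width: 0.004
```

Emit:
move_arm --pt "0 0 0.6 0 0 0" --pt "0 0 3 0 0 0" --pt "0 0 3 0 0 0" --pt "-2 -3.5 2 0 0 0" --pt "-2 -3.5 0 0 0 0" --pt "-2 -3.5 0 0 0 0" --pt "-2 -3.5 0 0 0 0" --pt "-2 -3 0 0 0 0"

```text
clock: 10.4
position: [0.5133, -0.176, 0.1422]
ee_rot: [3.115, 0.405, 0.001]
force: [0.1, -0.2, -0.8]
width: 0.007
```

```bash
python3 - <<'E'
from h import *
s=monitor.observe();print(s["position"],s["force"])
a=cam("top");b=cam("side")
cv2.imwrite("pics/top5.png",a[0][...,::-1])
A=cv2.resize(a[0][125:265,190:300],None,fx=4,fy=4,interpolation=2)
B=cv2.resize(b[0][170:245,205:295],None,fx=4,fy=4,interpolation=2)
I=np.zeros((560,800,3),np.uint8);I[:560,:440]=A;I[:300,440:]=B;cv2.imwrite("pics/p5.png",I[:,:800,::-1])
E
```

```text
[ 0.51326239 -0.17598644  0.14224087] [ 0.07514718 -0.21867454 -0.75310347]
```

View pics/p5.png

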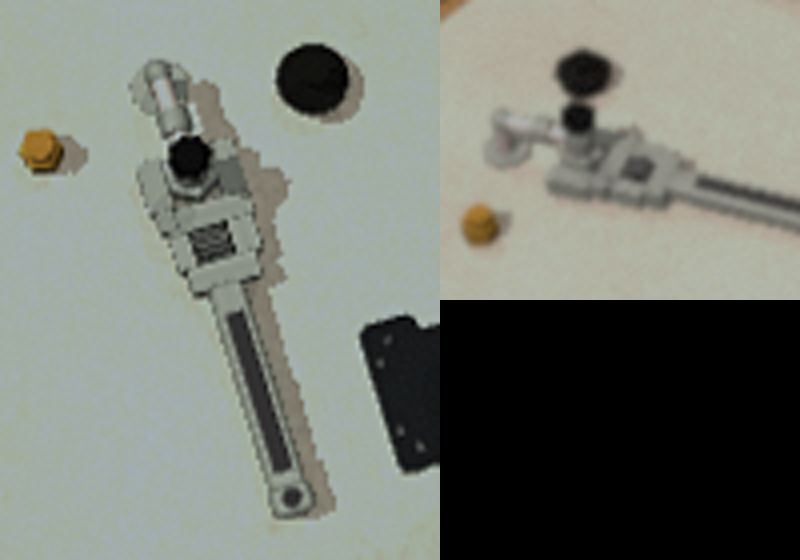

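Emit:
move_arm --pt "2 3.8 0 0 0 0" --pt "2 3.8 0 0 0 0" --pt "2 3.8 0 0 0 0" --pt "2 3.8 0 0 0 0" --pt "1 1.7 -2 0 0 0" --pt "0 0 -3 0 0 0" --pt "0 0 -2.5 0 0 0" --pt "0 0 0 0 0 0"

```text
clock: 11.3
position: [0.6017, -0.0041, 0.0638]
ee_rot: [-3.114, -0.408, 0.009]
force: [0.2, -0.6, 0.2]
width: 0.008
```

Emit:
move_arm --pt "0 -0.2 -0.4 0 0 0" --pt "0 0 -0.2 0 0 0" --pt "0 0 -0.2 0 0 0" --pt "0 0 -0.05 0 0 0" --pt "0 0 0 0 0 0"

```text
clock: 11.8
position: [0.6038, -0.0071, 0.0594]
ee_rot: [3.115, 0.406, 0.001]
force: [-0.1, 0.1, -0.1]
width: 0.006
```

Emit:
move_arm --pt "0.19 0.05 0 0 0 0" --pt "0.19 0.05 0 0 0 0" --pt "0 0 0 0 0 0"

```text
clock: 12.1
position: [0.6077, -0.0059, 0.059]
ee_rot: [-3.115, -0.406, -0.001]
force: [0.2, 0.1, -0.0]
width: 0.009
```

Emit:
move_arm --pt "0.19 0.05 0 0 0 0" --pt "0.19 0.05 0 0 0 0" --pt "0 0 0 0 0 0"

```text
clock: 12.4
position: [0.6114, -0.0048, 0.0588]
ee_rot: [-3.115, -0.407, -0.0]
force: [0.4, 0.3, 0.3]
width: 0.008
```

Not yet in contact; go back and press properly.

Emit:
move_arm --pt "-0.96 -0.26 0 0 0 0" --pt "0 0 -0.15 0 0 0" --pt "0 0 -0.1 0 0 0" --pt "0 0 0 0 0 0" --pt "0 0 -0.05 0 0 0" --pt "0 0 0 0 0 0"

```text
clock: 13.0
position: [0.6013, -0.0078, 0.0568]
ee_rot: [3.115, 0.406, 0.0]
force: [-4.9, -0.6, 12.8]
width: 0.005
```

Emit:
move_arm --pt "0.19 0.05 0 0 0 0" --pt "0.19 0.05 0 0 0 0" --pt "0 0 0 0 0 0"

```text
clock: 13.3
position: [0.6043, -0.0069, 0.0568]
ee_rot: [3.115, 0.406, -0.002]
force: [-7.8, -1.1, 15.9]
width: 0.005
```

Emit:
move_arm --pt "0.19 0.05 0 0 0 0" --pt "0.19 0.05 0 0 0 0" --pt "0 0 0 0 0 0"

```text
clock: 13.6
position: [0.6071, -0.0061, 0.0567]
ee_rot: [3.114, 0.406, -0.006]
force: [-10.0, -0.9, 18.7]
width: 0.002
```

Emit:
move_arm --pt "0 0 0.6 0 0 0" --pt "0 0 3 0 0 0" --pt "0 0 2 0 0 0" --pt "-2.4 -2 0 0 0 0" --pt "-2.4 -2 0 0 0 0" --pt "-2.4 -2 0 0 0 0" --pt "-2.2 -1.5 0 0 0 0" --pt "0 0 0 0 0 0"

```text
clock: 14.4
position: [0.5119, -0.0835, 0.1117]
ee_rot: [3.115, 0.4, -0.004]
force: [0.8, 0.3, 0.2]
width: 0.005
```

Emit:
move_arm --pt "0 0 -2.5 0 0 0" --pt "0 0 -2.5 0 0 0" --pt "0 0 -1.5 0 0 0" --pt "0 0 -0.5 0 0 0" --pt "0 0 0 0 0 0"

```text
clock: 14.9
position: [0.5152, -0.0802, 0.0414]
ee_rot: [-3.115, -0.407, 0.001]
force: [-0.6, 0.2, 1.5]
width: 0.006
```

Emit:
move_arm --pt "-0.1 0.4 0 0 0 0" --pt "-0.1 0.4 0 0 0 0" --pt "-0.1 0.4 0 0 0 0" --pt "0 0 0 0 0 0"

```text
clock: 15.3
position: [0.5122, -0.0676, 0.0423]
ee_rot: [-3.115, -0.408, -0.001]
force: [0.1, 0.3, -0.2]
width: 0.008
```

Emit:
move_arm --pt "-0.1 0.3 0 0 0 0" --pt "-0.1 0.3 0 0 0 0" --pt "0 0.1 0 0 0 0" --pt "0 0 0 0 0 0"

```text
clock: 15.7
position: [0.51, -0.0618, 0.0418]
ee_rot: [3.115, 0.406, -0.0]
force: [0.4, -2.3, -0.0]
width: 0.005
```

Emit:
move_arm --pt "-0.1 0.3 0 0 0 0" --pt "0 0.1 0 0 0 0" --pt "0 0 0 0 0 0"

```text
clock: 16.0
position: [0.5089, -0.0577, 0.0417]
ee_rot: [3.115, 0.406, -0.001]
force: [-0.6, -2.7, 0.7]
width: 0.005
```

Emit:
move_arm --pt "-0.16 0.37 0 0 0 -1.5" --pt "-0.16 0.37 0 0 0 -1.5" --pt "-0.28 0.76 0 0 0 -3" --pt "-0.24 0.78 0 0 0 -3" --pt "0 0 0 0 0 0"

```text
clock: 16.5
position: [0.5003, -0.033, 0.0418]
ee_rot: [-3.137, -0.161, 0.0]
force: [0.0, -0.2, -0.4]
width: 0.006
```

Emit:
move_arm --pt "-0.1 0.39 0 0 0 -1.5" --pt "-0.1 0.39 0 0 0 -1.5" --pt "-0.08 0.4 0 0 0 -1.5" --pt "-0.08 0.4 0 0 0 -1.5" --pt "-0.06 0.4 0 0 0 -1.5" --pt "-0.06 0.4 0 0 0 -1.5"

```text
clock: 17.1
position: [0.4959, -0.0107, 0.0418]
ee_rot: [3.14, -0.089, 0.0]
force: [0.1, -3.0, -0.2]
width: 0.002
```

```bash
python3 - <<'E'
from h import *
s=monitor.observe();print(s["position"],s["force"])
a=cam("top");b=cam("side")
A=cv2.resize(a[0][130:250,200:290],None,fx=4,fy=4,interpolation=2)
B=cv2.resize(b[0][170:245,195:305],None,fx=4,fy=4,interpolation=2)
I=np.zeros((480,800,3),np.uint8);I[:480,:360]=A;I[:300,360:]=B;cv2.imwrite("pics/p6.png",I[:,:800,::-1])
E
```

```text
[ 0.49591511 -0.01071403  0.04182941] [ 0.1087623  -2.97029871 -0.19756171]
```

View pics/p6.png

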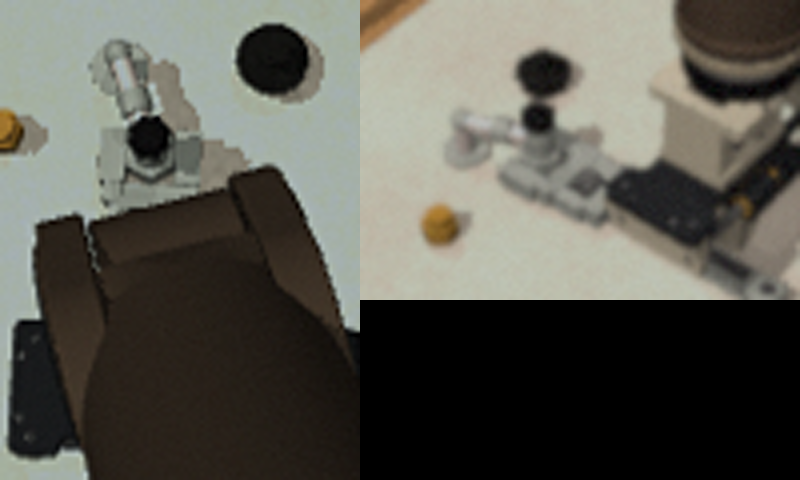

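Emit:
move_arm --pt "-0.04 0.4 0 0 0 -1.5" --pt "-0.03 0.4 0 0 0 -1.5" --pt "-0.02 0.4 0 0 0 -1.5" --pt "-0.01 0.4 0 0 0 -1.5" --pt "0 0.4 0 0 0 -1.5" --pt "0.01 0.4 0 0 0 -1.5" --pt "0.02 0.4 0 0 0 -1.5" --pt "0.04 0.4 0 0 0 -1.5"

```text
clock: 18.0
position: [0.4954, 0.0213, 0.0418]
ee_rot: [3.114, -0.417, -0.001]
force: [-0.7, -3.1, 1.3]
width: 0.005
```

Emit:
move_arm --pt "0.05 0.4 0 0 0 -1.5" --pt "0.06 0.4 0 0 0 -1.5" --pt "0.07 0.4 0 0 0 -1.5" --pt "0.08 0.4 0 0 0 -1.5" --pt "0.09 0.4 0 0 0 -1.5" --pt "0 0 0 0 0 0"

```text
clock: 18.6
position: [0.4994, 0.0421, 0.0418]
ee_rot: [-3.08, 0.617, -0.0]
force: [0.0, -0.8, -0.7]
width: 0.004
```

Emit:
move_arm --pt "0.1 0.39 0 0 0 -1.5" --pt "0.11 0.39 0 0 0 -1.5" --pt "0.12 0.39 0 0 0 -1.5" --pt "0.13 0.38 0 0 0 -1.5" --pt "0 0 0 0 0 0" --pt "0 0 0 0 0 0"

```text
clock: 19.2
position: [0.5044, 0.0572, 0.042]
ee_rot: [-3.043, 0.775, -0.002]
force: [0.3, 0.8, 0.7]
width: 0.007
```

Emit:
move_arm --pt "-0.3 -0.9 0 0 0 0" --pt "-0.6 -1.8 0 0 0 0" --pt "-0.6 -1.8 1 0 0 0" --pt "0 -1 3 0 0 0" --pt "0 -3 3 0 0 0" --pt "0 -4 2 0 0 0" --pt "0 -4 0 0 0 0" --pt "0 -4 0 0 0 0"

```text
clock: 20.0
position: [0.4889, -0.1509, 0.133]
ee_rot: [-3.044, 0.777, -0.004]
force: [-0.3, 0.2, 0.5]
width: 0.004
```

Emit:
move_arm --pt "-1 -4 0 0 0 0" --pt "-1 -2 0 0 0 0" --pt "0 0 0 0 0 0"

```text
clock: 20.3
position: [0.4664, -0.2132, 0.1318]
ee_rot: [3.04, -0.787, -0.0]
force: [-0.1, -0.1, -0.2]
width: 0.007
```

```bash
python3 - <<'E'
from h import *
s=monitor.observe();print(s["position"],s["force"],s["clock"])
a=cam("top");b=cam("side")
A=cv2.resize(a[0][125:265,180:290],None,fx=4,fy=4,interpolation=2)
B=cv2.resize(b[0][170:260,205:295],None,fx=4,fy=4,interpolation=2)
I=np.zeros((560,800,3),np.uint8);I[:560,:440]=A;I[:360,440:]=B;cv2.imwrite("pics/p7.png",I[:,:800,::-1])
E
```

```text
[ 0.46641823 -0.21321344  0.13183912] [-0.08716587 -0.05395153 -0.20127668] 20.3
```

View pics/p7.png

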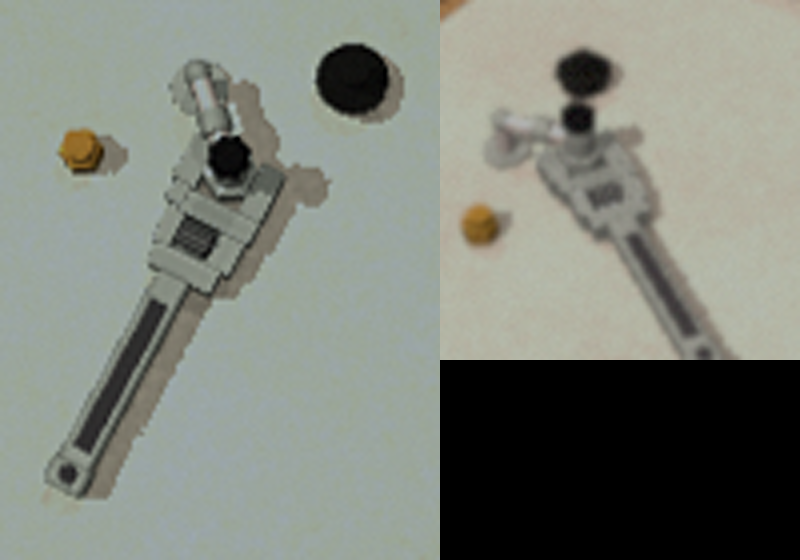

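```bash
python3 -c "
from h import *
print(workorder.sign_off())"
```

```text
the job is handed in; nothing more can be done
None
```

I closed the jaw on the nut, turned the nut about 43° clockwise, and handed the job in at 20 s of the 72 s allowed.

- **Closing the jaw:** I rolled the worm towards the nut in four strokes, then added a check stroke. The jaw moved about 6 mm in the picture. Drag on the finger rose from about 4 N to 10–12 N while it skidded, so the jaw was tight.
- **Turning the nut:** I pushed the middle of the handle from its -y side with about 3 N along the arc.
- **Final position:** The last picture shows the wrench about 43° clockwise of its start, while the finger's path suggested 45°. The nut's own angle was not measured directly, but both figures are well inside 33–57°.
- **End state:** The wrench is still round the nut and the arm is clear with about 0 N on it. The plug and cap are in place; the arm never went near the turntable or screwdriver, though I did not recheck them in a final picture.

**Off target:**
- The press on the worm reached 18–20 N at times, above the 6–10 N advised but under the 40 N limit.
- The first try at the check stroke passed above the worm without touching it, and I repeated it.
- The contact force between jaw and nut cannot be read directly. I inferred it from the drag and from the nut turning with the wrench.

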